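Stand a rinsed fish measuring board up to drain

ROBOT

A 7-joint arm with a two-finger parallel gripper is mounted at the origin on the work surface. World frame = base frame: x ahead of the robot, y to its left, z up, the work surface at z = 0. Lengths are in m, angles in rad, forces in N, time in s.
With the tool pointing down it reaches from about 0.35 to 0.9 m from the base axis. Payload 8.1 kg.
Tool frame: the origin (TCP) lies between the finger pads; the fingertips stand finger_overhang ahead of it and the grasp point (between the pads) lies 6 mm ahead of it (finger_overhang is the distance from the TCP to the fingertips, in m); z points along the fingers, y is the line along which they close (so a half turn about z gives the same grasp; the last joint's range is limited). The gripper opens to 92 mm and grips with 3 to 60 N. Pads are 19 mm wide; open, the fingers measure 130 mm over their backs; the gripper's body (75 mm by 190 mm) begins 47 mm behind the grasp point.
Start: joints at [-1.335, 0.434, 0.025, 1.573, -0.012, 1.134, -0.075], TCP at [0.208, 0.589, 0.252] pointing down, gripper open.
Joint ranges: [-2.62, 2.62], [-0.44, 2.09], [-1.27, 1.32], [0.08, 2.57], [-1.32, 4.46], [0.12, 2], [-2.74, 2.74]. Speed limits (rad/s): [2.22, 2.22, 3.01, 3.01, 3.14, 3.14, 3.14].

INTERFACE

Orientations are given as a 3x3 rotation matrix whose columns are the frame's x, y, z axes.
In Python, from plant import * gives the robot as it stands.
- The arm moves only by the tool play_rows, never from a script. Its arguments are lists of equal length, an entry for each row: "xyz": the shift along the tool's x, y, z in cm, a list of three; "turn": the turn about the tool's z in degrees. A call has 1 to 10 rows; each row shifts and turns the commanded pose from where the row before left it, along the tool's axes as they then stand; what a row does not reach is not made up. A row lasts 1/10 s, in which the tool goes at most 50 mm and 8.59 degrees, less where a joint would pass 70% of its speed; a pose out of reach is approached as far as the arm can. A call is refused whole if a number of a shift passes 5 or a number of a turn 8.59, either way. A call with a gripper value outside its range is refused whole. "fingers" is the closure, from 0 (fully open) to 1 (shut), set as the call begins (left out, the last holds). The fingers move at their own pace and stop on an object; the grip force is fixed at half the most. Time passes only in rows, so rows that do not move let the fingers close. It gives the time, the measured TCP pose, the force, the opening and the grip force at its end, in the units of the state.
- state(): the state, without advancing time (a new reading comes with each control period).
- get_image(name): name is "side" or "top"; returns the picture (400x640x3 uint8, red, green, blue); there is no depth.
- camera_info(name): a dict with "fx", "fy", "cx", "cy" (pixels), "dist_coeffs" ([k1, k2, p1, p2, k3] as OpenCV has them; the pictures are not rectified), "R" (3x3) and "t" (3): a world point X has camera coordinates R X + t. Camera axes: x right, y down, z forward; pixel columns grow to the right and rows downward; lengths in m; the calibration is good to about 2 mm. A picture is of the moment at which its call begins. camera_info takes no time and is no camera call.
- finish_job(): hands the job in; it is judged then, once.
The state is a dict: "clock": time; "q": joint angles; "qd": joint speeds; "effort": joint torques, N m; "position": TCP position; "tool_rot": TCP orientation; "contact_force": force on the tool from outside, world axes, zero at the start; "moment": the same for the moment, N m; "opening": finger opening in m; "grip_force": force on a finger pad.
Only numpy, scipy, OpenCV 4.12 (cv2) and the standard library are available. Lean on these libraries where they do the work, as an engineer would, in place of code of your own. Each camera call takes 0.05 s, during which the arm holds its last target. There are 200 camera calls.

TASK

Stand the rinsed fish measuring board up to drain in the steel draining rack: lean it against the bare half of the rack's upright panel, square to it, blue stop end up and scale side facing out, with its plain end standing on the drip tray's floor and butted against the tray's raised front rim so that it cannot slide. Bring the top to rest against the panel while you still hold the board, then let go. Leave the beaker in the tray, the bottles, jars, dishes and forceps as they stand.

Things in the scene. Friction and masses are not known exactly. Their poses are not given: they have to be found in the camera images.
- board_center (a point): centre of the fish measuring board: yellow plastic plate 280 x 58 x 12 mm, about 0.26 kg, balancing 11 mm headward of this point; black cm scale on one face; at its head end a full-width blue stop, 10 mm thick, rises 30 mm off that face. Starts scale up across the rinse tray's rims, underside 55 mm above the bench, head towards the rack. x: along its length, foot to head; y: across its width; z: out of the scale face
- board_foot (a point): middle of the board's plain end face, 140 mm from the centre along the board's -x; same axes as board_center
- board_head (a point): middle of the board's head end face, 140 mm from the centre along the board's +x; same axes as board_center
- rinse_tray: grey open rinse tray under the board, fixed: 200 mm along its x (roughly the board's length) by 300 mm along its y, 55 mm high, walls and floor 4 mm. Empty: there is room for fingers beside and below the board. Origin at the centre of its underside
- drain_spot (a point): point on the drip tray's floor (4 mm above the bench) in the middle of the bare half, half-way between rim and panel. x: along the panel towards the pegs; y: level, towards the panel; z: up. Panel's flat face at y = +60 mm; inner face of the front rim at y = -60 mm, rim 18 mm high above the floor, 5 mm thick. Foot against rim and head on panel gives a lean of 67 degrees from level
- drainer: stainless draining rack, fixed: drip tray 460 mm long, upright panel 320 mm high along its back. Origin: underside, middle of the tray, 115 mm along +x from drain_spot; same axes. On its +x half are pegs with drying tubes and a flask, 45 mm or more along +x from the origin, above 150 mm, reaching up to 135 mm out from the panel; its -x half is bare, with an end rim at x = -230 mm
- beaker: clear plastic beaker, 60 mm across, 75 mm tall, upright in the drip tray under the pegs; origin at the centre of its underside
- jar_a: amber specimen jar, black cap, 60 mm across, 85 mm tall, on the bench; origin under its centre
- jar_b: smaller amber specimen jar, white cap, 48 mm across, 70 mm tall; origin under its centre
- wash_bottle: white wash bottle with a red cap and thin spout, 66 mm across, 195 mm tall; origin under its centre
- dishes: stack of three clear petri dishes, 90 mm across, 46 mm tall; origin under its centre
- varnish: small purple varnish bottle, 28 mm across, 65 mm tall; origin under its centre
- forceps: steel forceps lying flat, 128 mm long, 8 mm high, long axis along its x; origin at the middle, on the bench

How it is judged:
By the outcome, as a careful person would: the job done as asked, in the order asked, and still so for the second after the job is handed in, with the robot touching nothing.
It also fails if it takes over 45 s, if anything falls off the work surface, if the arm or the gripper's body presses on something with over 40 N, if the wrist force passes 120 N, or if a joint passes its speed limit or range.

## Working session

There is one attempt and no reset: what is moved stays moved. The work goes in short steps, Python scripts to look and compute and a tool call to move; the robot and the scene stay as the last step left them, time stands still between calls to the robot, and variables do not carry over. Pictures are saved under pics/ and viewed, at most 10 in all, crops included, and the job is handed in when it is done.

Besides the shell and the picture viewer there is one more tool, called after "Call:" as name(argument=value, ...) on one line, values as JSON. play_rows: Moves the arm, as the interface text tells. Its arguments: {"type":"object","properties":{"xyz":{"type":"array"},"turn":{"type":"array"},"fingers":{"type":"number"}},"required":["xyz","turn"]}

```bash
mkdir -p pics
python3 - <<'E'
from plant import *
import cv2, numpy as np
for n in("top","side"):
    cv2.imwrite(f"pics/{n}0.png",get_image(n)[:,:,::-1]); print(n,camera_info(n))
s=state();print(s)
E
```

```text
top {'fx': 391.31802218505044, 'fy': 391.31802218505044, 'cx': 317.85329688593123, 'cy': 199.81654067215172, 'dist_coeffs': array([0.00381128, 0.        , 0.        , 0.        , 0.        ]), 'R': array([[-0.01037019, -0.99991383,  0.00804895],
       [-0.98330462,  0.00873485, -0.18175733],
       [ 0.18167137, -0.00979943, -0.98331047]]), 't': array([-0.01773112,  0.58654346,  1.04453597])}
side {'fx': 436.072674261177, 'fy': 436.072674261177, 'cx': 317.59081097338634, 'cy': 193.81488222776903, 'dist_coeffs': array([-0.12018808,  0.        ,  0.        ,  0.        ,  0.        ]), 'R': array([[-0.98503546, -0.17175542, -0.01432517],
       [-0.10957697,  0.68824913, -0.71715132],
       [ 0.13303391, -0.70484978, -0.69677024]]), 't': array([0.59169351, 0.1246943 , 0.94364678])}
{'clock': 0.1, 'q': array([-1.3346033 ,  0.43514142,  0.02497051,  1.57398759, -0.01163654,
        1.13401232, -0.0751186 ]), 'qd': array([-0.00152653, -0.00197511,  0.00032385, -0.00213996,  0.0005261 ,
       -0.00107605,  0.00015416]), 'effort': array([ 2.85980976e-03, -6.69125676e+01,  9.87802818e-01, -3.15146041e+01,
       -6.05813437e-02,  3.74123768e-02,  6.25892358e-05]), 'position': array([0.20761266, 0.58906445, 0.25103793]), 'tool_rot': array([[-9.43123098e-01,  3.32443499e-01, -3.77496880e-04],
       [ 3.32443700e-01,  9.43122134e-01, -1.35188456e-03],
       [-9.33995708e-05, -1.40049001e-03, -9.99999015e-01]]), 'contact_force': array([-0.36926209,  0.37258519,  0.30180663]), 'moment': array([-0.03483302, -0.01237609,  0.01184319]), 'grip_force': 0.0, 'opening': 0.09209321205943233}
```

View pics/top0.png

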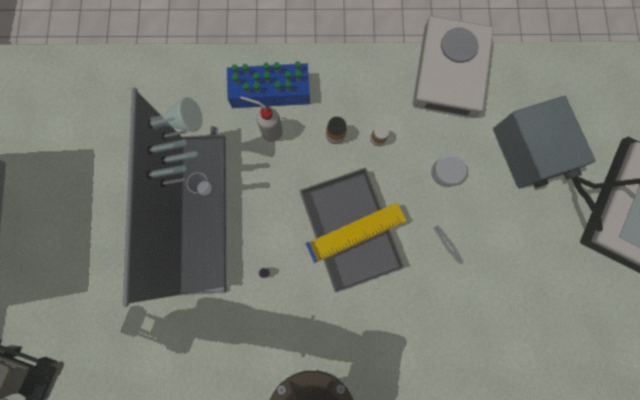

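View pics/side0.png

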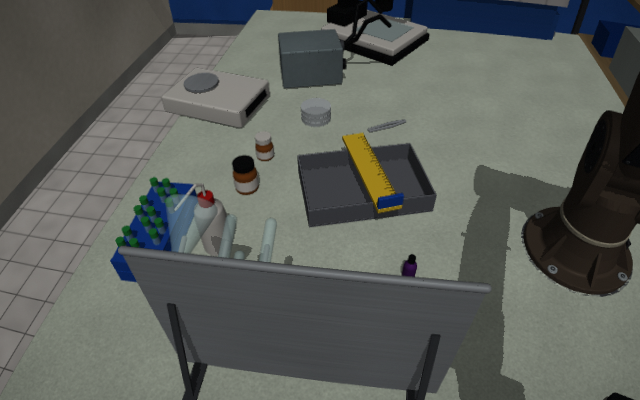

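```bash
cat > h.py <<'E'
from plant import *
import cv2, numpy as np
def ray(n,uv):
    c=camera_info(n);K=np.array([[c['fx'],0,c['cx']],[0,c['fy'],c['cy']],[0,0,1]])
    p=cv2.undistortPoints(np.array(uv,float).reshape(-1,1,2),K,np.array(c['dist_coeffs'])).reshape(-1,2)
    R=np.array(c['R']);d=np.c_[p,np.ones(len(p))]@R
    return -R.T@np.array(c['t']),d
def onz(n,uv,z):
    o,d=ray(n,uv);return o+d*((z-o[2])/d[:,2])[:,None]
def proj(n,X):
    c=camera_info(n);K=np.array([[c['fx'],0,c['cx']],[0,c['fy'],c['cy']],[0,0,1]])
    return cv2.projectPoints(np.array(X,float).reshape(-1,1,3),cv2.Rodrigues(np.array(c['R']))[0],np.array(c['t']),K,np.array(c['dist_coeffs']))[0].reshape(-1,2)
def masks(im):
    h=cv2.cvtColor(im,cv2.COLOR_RGB2HSV)
    return cv2.inRange(h,(18,120,80),(32,255,255)),cv2.inRange(h,(105,130,50),(125,255,255))
def big(m,roi=None):
    if roi: 
        z=np.zeros_like(m);a,b,c,d=roi;z[c:d,a:b]=m[c:d,a:b];m=z
    cs=cv2.findContours(m,cv2.RETR_EXTERNAL,cv2.CHAIN_APPROX_NONE)[0]
    return max(cs,key=cv2.contourArea)
E
python3 - <<'E'
from h import *
import plant
np.set_printoptions(precision=4,suppress=True)
print([k for k in dir(plant) if k[0]!='_'], getattr(plant,'finger_overhang',None))
im={n:cv2.imread(f"pics/{n}0.png")[:,:,::-1].copy() for n in("top","side")}
for n,roi in(("top",(290,420,195,270)),("side",(330,410,120,220))):
    y,b=masks(im[n]);cy=big(y,roi);cb=big(b,roi)
    r=cv2.minAreaRect(cy);print(n,'yel',r,cv2.contourArea(cy));bx=cv2.boxPoints(r)
    print(onz(n,bx,.067)); rb=cv2.minAreaRect(cb);bb=cv2.boxPoints(rb);print('blue',rb,bb);print(onz(n,bb,.097))
t=cv2.resize(im["top"][80:310,110:270],None,fx=2.6,fy=2.6,interpolation=cv2.INTER_CUBIC)
t=np.clip(t.astype(float)*1.8,0,255).astype(np.uint8)
cv2.imwrite("pics/rack.png",t[:,:,::-1])
E
```

```text
['Unreachable', 'camera_info', 'finger_overhang', 'finish_job', 'get_image', 'state'] 0.025
top yel ((357.6357116699219, 230.91629028320312), (22.168701171875, 96.90155029296875), 65.46226501464844) 1973.0
[[ 0.4704  0.0021  0.067 ]
 [ 0.5794 -0.2432  0.067 ]
 [ 0.5229 -0.2659  0.067 ]
 [ 0.4159 -0.0223  0.067 ]]
blue ((310.8869934082031, 251.55137634277344), (18.786653518676758, 1.6552116870880127), 65.55604553222656) [[306.2466 243.3425]
 [307.7534 242.6575]
 [315.5274 259.7603]
 [314.0206 260.4452]]
[[ 0.4618  0.0089  0.097 ]
 [ 0.4636  0.0049  0.097 ]
 [ 0.4187 -0.0152  0.097 ]
 [ 0.417  -0.0112  0.097 ]]
side yel ((371.8059387207031, 171.85116577148438), (89.68047332763672, 23.987701416015625), 64.05770874023438) 1481.0
[[ 0.5776 -0.2367  0.067 ]
 [ 0.5263 -0.2927  0.067 ]
 [ 0.4115 -0.004   0.067 ]
 [ 0.4563  0.0349  0.067 ]]
blue ((390.35565185546875, 200.24179077148438), (11.367059707641602, 27.17803382873535), 79.2156982421875) [[375.9432 197.2013]
 [402.6412 192.116 ]
 [404.7681 203.2823]
 [378.0701 208.3676]]
[[ 0.471   0.0055  0.097 ]
 [ 0.4147 -0.0195  0.097 ]
 [ 0.4091  0.0142  0.097 ]
 [ 0.4641  0.0381  0.097 ]]
```

View pics/rack.png

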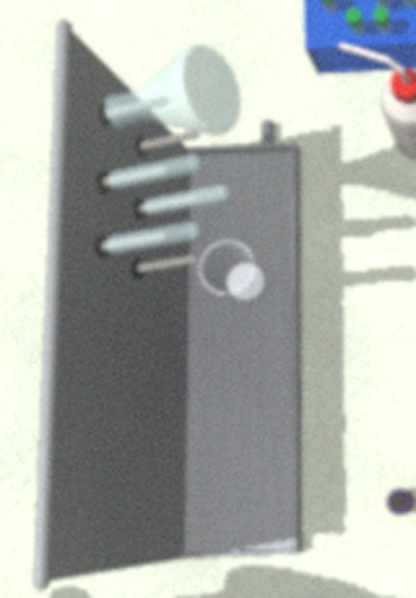

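Run:
```python
from h import *
np.set_printoptions(precision=4,suppress=True)
f=lambda p:(np.array(p,float)/2.6)+[110,80]
print('rim outer z.022',onz('top',f([[298,147],[301,550]]),.022))
print('panel foot z.004',onz('top',f([[191,150],[185,553]]),.004))
print('rail top z.320',onz('top',f([[63,24],[38,584]]),.320), onz('top',f([[72,24],[47,584]]),.320))
print('side rail z.32',onz('side',[[124,250],[489,288]],.32), onz('side',[[124,250],[489,288]],.325))
```

```text
rim outer z.022 [[0.7859 0.2514 0.022 ]
 [0.3367 0.2334 0.022 ]]
panel foot z.004 [[0.7896 0.3793 0.004 ]
 [0.3342 0.3621 0.004 ]]
rail top z.320 [[0.7904 0.3843 0.32  ]
 [0.3269 0.369  0.32  ]] [[0.7904 0.3767 0.32  ]
 [0.3268 0.3621 0.32  ]]
side rail z.32 [[0.7859 0.3841 0.32  ]
 [0.3251 0.3668 0.32  ]] [[0.7823 0.3875 0.325 ]
 [0.3268 0.3704 0.325 ]]
```

Call:
play_rows(xyz=[[0, 0, -5], [0, 0, -4], [0, -4, 0], [0, -5, 0], [0, -5, 0], [0, -5, 0], [0, -5, 0], [0, -5, 0], [0, -5, 0], [0, -5, 0]], turn=[0, 0, 0, 0, 0, 0, 0, 0, 0, 0], fingers=0)

```text
clock: 1.1
position: [0.0775, 0.2195, 0.3412]
tool_rot: [[-0.943, 0.332, 0.0], [0.332, 0.943, -0.0], [-0.0, -0.0, -1.0]]
contact_force: [-0.8, 1.0, 0.2]
opening: 0.0917
grip_force: 0.0
```

Call:
play_rows(xyz=[[-4.2, -0.9, 0], [-4.2, -0.9, 0], [-4.2, -0.9, 0], [-4.2, -0.9, 0], [-4.2, -0.9, 0], [-4.2, -0.9, 0], [-4.2, -0.9, 0], [-4.2, -0.9, 0], [-4.2, -0.9, 0], [-4.2, -0.9, 0]], turn=[0, 0, 0, 0, 0, 0, 0, 0, 0, 0])

```text
clock: 2.1
position: [0.4384, 0.0001, 0.3415]
tool_rot: [[-0.943, 0.333, -0.002], [0.333, 0.943, 0.004], [0.003, 0.003, -1.0]]
contact_force: [0.2, 1.1, -0.9]
opening: 0.092
grip_force: 0.0
```

Call:
play_rows(xyz=[[0, 0, 2], [0, 0, 2], [0, 0, 2], [0, 0, 2], [0, 0, 2], [0, 0, 2], [0, 0, 0], [0, 0, 0]], turn=[7.8, 7.8, 7.8, 7.8, 7.8, 7.8, 0, 0])

```text
clock: 2.9
position: [0.4363, 0.0019, 0.221]
tool_rot: [[-0.406, 0.914, -0.006], [0.914, 0.406, 0.001], [0.003, -0.005, -1.0]]
contact_force: [0.9, 0.5, -0.4]
opening: 0.0919
grip_force: 0.0
```

Call:
play_rows(xyz=[[-0.8, 0.1, 1.5], [0, 0, 2], [0, 0, 2], [0, 0, 2], [0, 0, 2], [0, 0, 1.6], [0, 0, 0.6], [0, 0, 0]], turn=[0, 0, 0, 0, 0, 0, 0, 0])

```text
clock: 3.7
position: [0.4404, -0.0042, 0.1042]
tool_rot: [[-0.405, 0.914, -0.005], [0.914, 0.405, 0.002], [0.004, -0.003, -1.0]]
contact_force: [0.3, -0.5, -0.7]
opening: 0.092
grip_force: 0.0
```

Run:
```python
from h import *
im=get_image("side")[110:240,310:460]
cv2.imwrite("pics/s1.png",cv2.resize(im[:,:,::-1],None,fx=4,fy=4,interpolation=cv2.INTER_CUBIC))
```

```text
(no output)
```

View pics/s1.png

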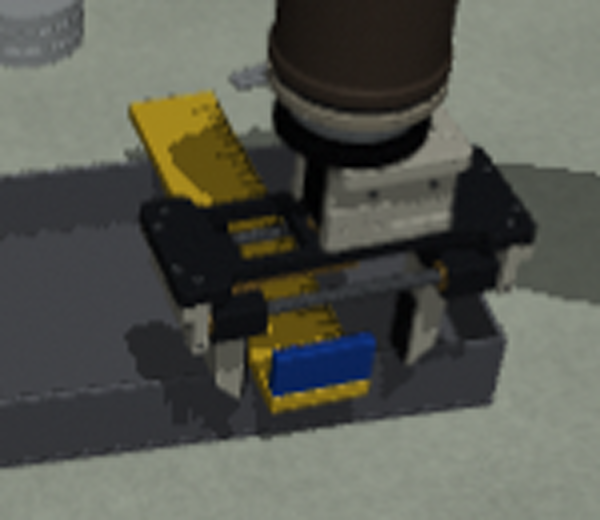

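The stop (crop px 270–375, 335–395) lies centrally between the open fingers (tips near (235,395) and (420,360)). Closing.

Call:
play_rows(xyz=[[0, 0, 0], [0, 0, 0], [0, 0, 0], [0, 0, 0], [0, 0, 0], [0, 0, 0], [0, 0, 0], [0, 0, 0]], turn=[0, 0, 0, 0, 0, 0, 0, 0], fingers=1)

```text
clock: 4.55
position: [0.44, -0.0043, 0.1038]
tool_rot: [[-0.403, 0.915, -0.005], [0.915, 0.403, 0.002], [0.004, -0.004, -1.0]]
contact_force: [-1.8, 0.7, 5.5]
opening: 0.0579
grip_force: 30.0
```

Call:
play_rows(xyz=[[0, 0, -0.5], [0, 0, -1], [0, 0, -1], [0, 0, -1], [0, 0, -1], [0, 0, -1], [0, 0, -1], [0, 0, 0]], turn=[0, 0, 0, 0, 0, 0, 0, 0])

```text
clock: 5.35
position: [0.441, -0.0044, 0.17]
tool_rot: [[-0.403, 0.915, -0.003], [0.915, 0.403, 0.003], [0.004, -0.002, -1.0]]
contact_force: [-0.7, -0.2, -1.8]
opening: 0.0574
grip_force: 30.0
```

Run:
```python
from h import *
im=get_image("side")[60:260,270:500]
cv2.imwrite("pics/s2.png",cv2.resize(im[:,:,::-1],None,fx=3,fy=3,interpolation=cv2.INTER_CUBIC))
```

```text
(no output)
```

View pics/s2.png

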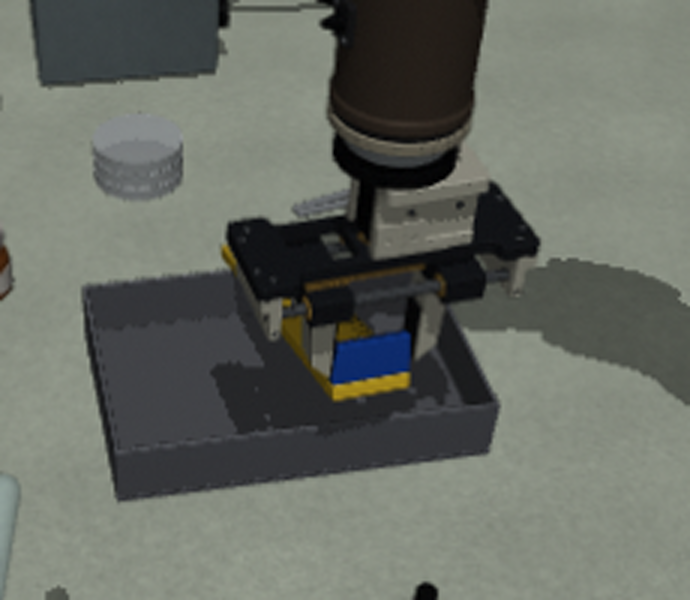

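Call:
play_rows(xyz=[[0, 0, -1.5], [0, 0, -2], [0, 0, -2], [0, 0, -2], [0, 0, -2], [0, 0, -2], [0, 0, -2], [0, 0, -2], [0, 0, -2], [0, 0, -2]], turn=[0, 0, 0, 0, 0, 0, 0, 0, 0, 0])

```text
clock: 6.4
position: [0.4409, -0.005, 0.3641]
tool_rot: [[-0.403, 0.915, -0.006], [0.915, 0.403, 0.002], [0.004, -0.005, -1.0]]
contact_force: [-0.2, 0.5, -2.0]
opening: 0.0577
grip_force: 30.0
```

Call:
play_rows(xyz=[[0, 0, -1.5], [0, 0, 0], [0, 0, 0], [0, 0, 0], [0, 0, 0]], turn=[0, 0, 0, 0, 0])

```text
clock: 6.9
position: [0.4409, -0.005, 0.3779]
tool_rot: [[-0.402, 0.915, -0.006], [0.915, 0.402, 0.001], [0.003, -0.006, -1.0]]
contact_force: [-0.3, -0.2, -2.4]
opening: 0.0575
grip_force: 30.0
```

Run:
```python
from h import *
a=get_image("side")[30:330,230:530];b=get_image("top")[130:330,250:480]
a=cv2.resize(a,None,fx=1.5,fy=1.5);b=cv2.resize(b,(345,300));c=np.zeros((450,795,3),np.uint8);c[:,:450]=a;c[:300,450:]=b
cv2.imwrite("pics/s3.png",c[:,:,::-1])
```

```text
(no output)
```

View pics/s3.png

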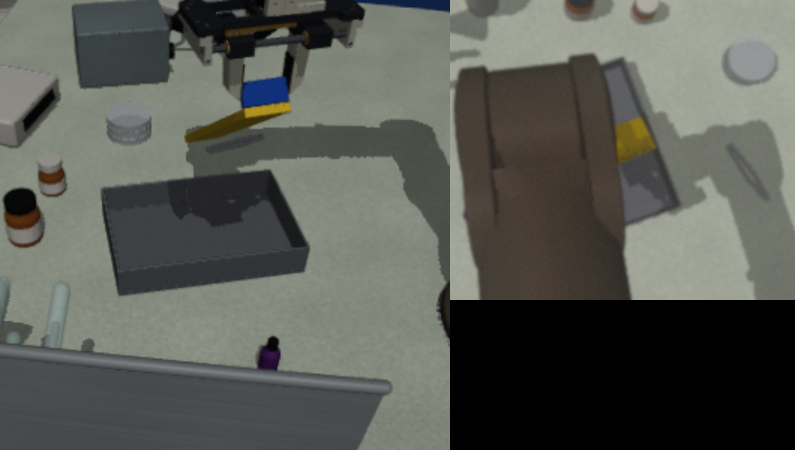

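```bash
cat >> h.py <<'E'
def lean_table(n,a,e=.033,off=.0095):
    "foot scale-side corners projected for lean angles; tool at s; pivot off ahead of grasp pt"
    s=state();P=np.array(s['position'])+[0,0,-.006-off];h=np.array([a[0],a[1],0]);w=np.array([a[1],-a[0],0])
    out=[]
    for L in range(10,95,5):
        r=np.radians(L);u=h*np.cos(r)+np.array([0,0,np.sin(r)]);nn=-h*np.sin(r)+np.array([0,0,np.cos(r)])
        back=P-e*nn-.275*u  # foot, back face
        q=[back+.012*nn+k*.029*w for k in(1,-1)]+[back+k*.029*w for k in(1,-1)]
        out.append((L,proj(n,q).round(0).astype(int).tolist(),back.round(3).tolist()))
    return out
E
python3 - <<'E'
from h import *
t=state()['tool_rot'][:,0]
for n in("top","side"):
    im=get_image(n);y,b=masks(im);c=big(y,(350,480,180,270) if n=="top" else (330,430,80,140)).reshape(-1,2)
    print(n,'umin',c[c[:,0].argmin()],'umax',c[c[:,0].argmax()],'vmin',c[c[:,1].argmin()],'vmax',c[c[:,1].argmax()])
    for r in lean_table(n,t): 
        if 15<r[0]<65: print(r)
E
```

```text
top umin [360 214] umax [386 228] vmin [376 208] vmax [363 238]
(20, [[405, 191], [416, 214], [402, 193], [414, 215]], [0.541, -0.231, 0.238])
(25, [[399, 195], [410, 217], [396, 197], [407, 219]], [0.536, -0.22, 0.217])
(30, [[392, 199], [403, 220], [389, 200], [400, 222]], [0.53, -0.208, 0.197])
(35, [[386, 202], [396, 224], [382, 204], [393, 225]], [0.524, -0.194, 0.178])
(40, [[379, 206], [389, 227], [375, 208], [385, 229]], [0.517, -0.178, 0.161])
(45, [[371, 210], [381, 231], [368, 212], [378, 233]], [0.51, -0.162, 0.145])
(50, [[364, 214], [374, 235], [360, 216], [370, 236]], [0.502, -0.144, 0.131])
(55, [[356, 218], [366, 238], [353, 220], [362, 240]], [0.494, -0.125, 0.119])
(60, [[348, 222], [358, 242], [345, 224], [354, 244]], [0.485, -0.105, 0.108])
side umin [392 102] umax [423 103] vmin [416  98] vmax [393 108]
(20, [[346, 78], [370, 74], [346, 83], [370, 80]], [0.541, -0.231, 0.238])
(25, [[347, 88], [371, 85], [348, 93], [371, 90]], [0.536, -0.22, 0.217])
(30, [[348, 98], [372, 95], [349, 103], [372, 100]], [0.531, -0.208, 0.197])
(35, [[350, 108], [373, 105], [351, 114], [374, 110]], [0.524, -0.194, 0.178])
(40, [[352, 119], [375, 115], [352, 124], [376, 120]], [0.518, -0.178, 0.161])
(45, [[354, 129], [377, 125], [355, 134], [378, 130]], [0.51, -0.162, 0.145])
(50, [[356, 138], [379, 135], [357, 143], [380, 139]], [0.502, -0.144, 0.131])
(55, [[358, 148], [382, 144], [359, 153], [383, 149]], [0.494, -0.125, 0.119])
(60, [[361, 157], [384, 153], [362, 162], [386, 158]], [0.485, -0.105, 0.108])
```

Call:
play_rows(xyz=[[0, 0, 2], [0, 0, 3], [0, 0, 3], [0, 0, 3], [0, 0, 3], [-1, 0, 0], [-1, 0, 0], [-1, 0, 0], [0, 0, 0]], turn=[0, 0, 0, 0, 0, 0, 0, 0, 0])

```text
clock: 8.0
position: [0.4532, -0.0333, 0.2386]
tool_rot: [[-0.401, 0.916, -0.005], [0.916, 0.401, 0.001], [0.002, -0.004, -1.0]]
contact_force: [0.5, 1.1, -2.6]
opening: 0.0575
grip_force: 30.0
```

Call:
play_rows(xyz=[[-0.8, 0, -0.72], [-0.8, 0, -0.72], [-0.8, 0, -0.72], [-0.9, 0, -0.72], [-1, 0, -0.6], [-1, 0, -0.6], [-1.05, 0, -0.6], [-1.1, 0, -0.65], [0, 0, 0]], turn=[0, 0, 0, 0, 0, 0, 0, 0, 0])

```text
clock: 8.9
position: [0.4838, -0.1024, 0.2926]
tool_rot: [[-0.401, 0.916, -0.004], [0.916, 0.401, 0.001], [0.002, -0.003, -1.0]]
contact_force: [0.9, -0.9, -2.6]
opening: 0.0577
grip_force: 30.0
```

Run:
```python
from h import *
t=state()['tool_rot'][:,0]
a=get_image("side");b=get_image("top")
for n in("top","side"):
    for r in lean_table(n,t): 
        if 45<=r[0]<=75: print(n,r)
a=cv2.resize(a[50:250,300:500],None,fx=2,fy=2,interpolation=2);b=cv2.resize(b[150:300,290:480],None,fx=2,fy=2,interpolation=2);c=np.zeros((400,780,3),np.uint8);c[:,:400]=a;c[:300,400:]=b
cv2.imwrite("pics/s4.png",c[:,:,::-1])
```

```text
top (45, [[401, 200], [410, 219], [397, 202], [407, 220]], [0.552, -0.258, 0.058])
top (50, [[394, 204], [403, 222], [390, 205], [399, 224]], [0.544, -0.24, 0.044])
top (55, [[386, 207], [395, 226], [383, 209], [392, 227]], [0.535, -0.221, 0.032])
top (60, [[379, 211], [388, 229], [375, 213], [384, 231]], [0.527, -0.201, 0.021])
top (65, [[372, 214], [380, 233], [368, 216], [377, 235]], [0.518, -0.18, 0.013])
top (70, [[364, 218], [373, 236], [360, 220], [369, 238]], [0.508, -0.159, 0.006])
top (75, [[357, 222], [365, 240], [353, 223], [361, 242]], [0.499, -0.137, 0.002])
side (45, [[341, 133], [362, 130], [342, 137], [362, 134]], [0.552, -0.258, 0.058])
side (50, [[343, 142], [363, 138], [343, 146], [364, 143]], [0.544, -0.24, 0.044])
side (55, [[345, 150], [366, 147], [346, 154], [367, 151]], [0.535, -0.221, 0.032])
side (60, [[347, 158], [368, 155], [348, 163], [369, 159]], [0.527, -0.201, 0.021])
side (65, [[349, 166], [370, 163], [350, 171], [372, 167]], [0.518, -0.18, 0.013])
side (70, [[352, 174], [373, 171], [353, 178], [374, 175]], [0.508, -0.159, 0.006])
side (75, [[354, 182], [376, 178], [355, 186], [377, 182]], [0.499, -0.137, 0.002])
```

View pics/s4.png

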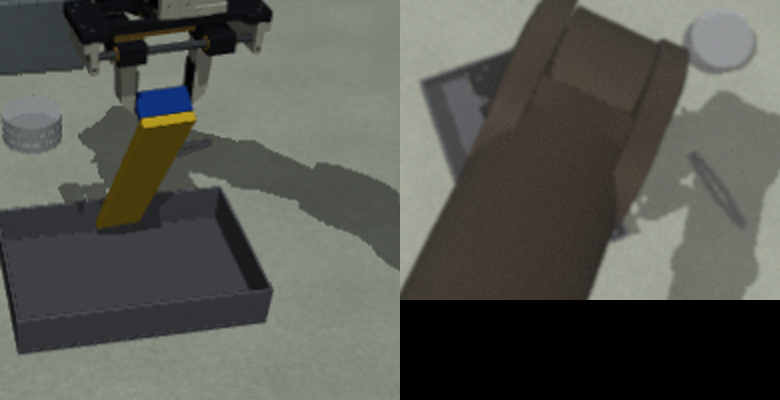

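Side view: the board's foot corners at about (349,163) and (370,160), which match a lean of ~60°; it is pivoting in the grip as planned. On to ~70°.

Call:
play_rows(xyz=[[-0.85, 0, -0.4], [-0.9, 0, -0.37], [-0.9, 0, -0.35], [-0.9, 0, -0.32], [-0.95, 0, -0.3], [0, 0, 0], [0, 0, 0]], turn=[0, 0, 0, 0, 0, 0, 0])

```text
clock: 9.7
position: [0.5013, -0.142, 0.3088]
tool_rot: [[-0.402, 0.916, -0.005], [0.916, 0.402, 0.002], [0.004, -0.004, -1.0]]
contact_force: [0.9, 0.2, -2.3]
opening: 0.0577
grip_force: 30.0
```

```bash
cat > m.py <<'E'
from h import *
t=state()['tool_rot'][:,0]
im=get_image("side");y=cv2.inRange(cv2.cvtColor(im,cv2.COLOR_RGB2HSV),(18,120,45),(32,255,255))
p=proj("side",[state()['position']])[0].astype(int);c=big(y,(p[0]-80,p[0]+80,max(p[1]-20,0),p[1]+120))
r=c.reshape(-1,2);vm=r[:,1].max();print('box',cv2.boundingRect(c),'low-left',r[np.argmax(r[:,1]-r[:,0])],'low-right',r[np.argmax(r[:,1]+r[:,0])])
for r in lean_table("side",t): 
    if 55<=r[0]<=80: print(r[0],r[1][2:],r[2])
E
python3 m.py
```

```text
box (348, 87, 44, 77) low-left [348 162] low-right [369 160]
55 [[341, 139], [362, 136]] [0.554, -0.261, 0.049]
60 [[343, 147], [364, 144]] [0.545, -0.241, 0.039]
65 [[345, 155], [366, 151]] [0.536, -0.221, 0.03]
70 [[348, 162], [369, 159]] [0.526, -0.199, 0.023]
75 [[350, 169], [372, 166]] [0.517, -0.178, 0.019]
80 [[353, 176], [375, 172]] [0.507, -0.156, 0.017]
```

Call:
play_rows(xyz=[[0, 0, -1.2], [0, 0, -2], [0, 0, -2], [0, 0, -2], [0, 0, -1.6], [0, 0, 0], [0, 0, 0]], turn=[0, 0, 4, 6, 6, 4, 1.5])

```text
clock: 10.45
position: [0.5019, -0.1416, 0.3979]
tool_rot: [[-0.038, 0.999, -0.004], [0.999, 0.038, 0.002], [0.002, -0.004, -1.0]]
contact_force: [0.0, -0.1, -2.1]
opening: 0.0577
grip_force: 30.0
```

Call:
play_rows(xyz=[[1, -0.3, 0], [2, -0.7, 0], [3.5, -0.7, 0], [3.5, -0.7, 0], [3.5, -0.7, 0], [3.5, -0.7, 0], [3.5, -0.7, 0], [3, -0.4, 0], [2, 0, 0], [1, 0, 0]], turn=[0, 0, 0, 0, 0, 0, 0, 0, 0, 0])

```text
clock: 11.45
position: [0.4421, 0.123, 0.3977]
tool_rot: [[-0.043, 0.999, -0.005], [0.999, 0.043, 0.002], [0.002, -0.005, -1.0]]
contact_force: [0.2, -0.0, -2.5]
opening: 0.0576
grip_force: 30.0
```

```bash
python3 m.py
```

```text
box (374, 130, 49, 84) low-left [374 211] low-right [402 213]
55 [[375, 179], [403, 181]] [0.448, -0.007, 0.138]
60 [[374, 190], [402, 192]] [0.447, 0.015, 0.127]
65 [[374, 201], [402, 203]] [0.446, 0.037, 0.119]
70 [[373, 211], [402, 213]] [0.445, 0.061, 0.112]
75 [[372, 221], [401, 223]] [0.444, 0.084, 0.108]
80 [[372, 231], [401, 233]] [0.443, 0.108, 0.106]
```

Call:
play_rows(xyz=[[1.2, 0.1, 0], [2.5, 0.17, 0], [3.5, 0.2, 0], [3.5, 0.2, 0], [3.5, 0.2, 0], [3, 0.2, 0], [2, 0.1, 0], [1, 0.1, 0], [0, 0, 0], [0, 0, 0]], turn=[0, 0, 0, 0, 0, 0, 0, 0, 0, 0])

```text
clock: 12.5
position: [0.4478, 0.3215, 0.3982]
tool_rot: [[-0.037, 0.999, -0.005], [0.999, 0.037, 0.001], [0.001, -0.005, -1.0]]
contact_force: [-0.4, 0.6, -2.8]
opening: 0.0576
grip_force: 30.0
```

Call:
play_rows(xyz=[[0, 0, 1], [0, 0, 2], [0, 0, 2], [0, 0, 2], [0, 0, 1.5], [0, 0, 1], [0, 0, 0], [0, 0, 0]], turn=[0, 0, 0, 0, 0, 0, 0, 0])

```text
clock: 13.3
position: [0.4469, 0.3232, 0.3035]
tool_rot: [[-0.039, 0.999, -0.005], [0.999, 0.039, 0.002], [0.002, -0.005, -1.0]]
contact_force: [1.1, -0.4, -2.0]
opening: 0.0576
grip_force: 30.0
```

Run:
```python
from h import *
a=get_image("side");b=get_image("top")
a=cv2.resize(a[150:400,250:520],None,fx=1.5,fy=1.5,interpolation=2);b=cv2.resize(b[150:330,100:290],None,fx=2,fy=2,interpolation=2);c=np.zeros((380,790,3),np.uint8);c[:375,:405]=a;c[:360,407:787]=b
cv2.imwrite("pics/s5.png",np.clip(c[:,:,::-1]*1.5,0,255))
```

```text
[ WARN:0@2.310] global loadsave.cpp:1063 imwrite_ Unsupported depth image for selected encoder is fallbacked to CV_8U.
```

View pics/s5.png

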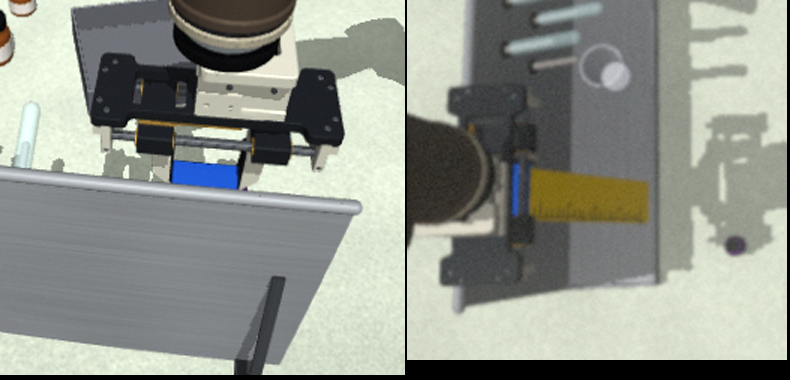

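The foot edge (top px ≈ (221,250)) is just inside the rim (≈225), lined up with the bare half; the gripper is clear of the panel rail. Lowering to the floor.

Call:
play_rows(xyz=[[0, 0, 0.5], [0, 0, 0.4], [0, 0, 0.2], [0, 0, 0.1], [0, 0, 0], [0, 0, 0]], turn=[0, 0, 0, 0, 0, 0])

```text
clock: 14.0
position: [0.4466, 0.3236, 0.2911]
tool_rot: [[-0.039, 0.999, -0.005], [0.999, 0.039, 0.002], [0.002, -0.005, -1.0]]
contact_force: [-0.2, 0.3, -2.3]
opening: 0.0578
grip_force: 30.0
```

Call:
play_rows(xyz=[[0, 0, 0.1], [0, 0, 0.1], [0, 0, 0.1], [0, 0, 0]], turn=[0, 0, 0, 0])

```text
clock: 14.4
position: [0.4469, 0.3251, 0.2894]
tool_rot: [[-0.04, 0.999, -0.004], [0.999, 0.04, 0.005], [0.005, -0.004, -1.0]]
contact_force: [-1.8, 2.7, 10.8]
opening: 0.0576
grip_force: 30.0
```

Call:
play_rows(xyz=[[0, 0, -0.15], [-0.2, 0, 0], [-0.2, 0, 0], [0, 0, 0]], turn=[0, 0, 0, 0])

```text
clock: 14.8
position: [0.4472, 0.3203, 0.2906]
tool_rot: [[-0.039, 0.999, -0.004], [0.999, 0.039, 0.004], [0.005, -0.004, -1.0]]
contact_force: [-2.2, 3.2, 9.5]
opening: 0.0575
grip_force: 30.0
```

Call:
play_rows(xyz=[[-0.15, 0, 0], [-0.15, 0, 0], [0, 0, 0]], turn=[0, 0, 0])

```text
clock: 15.1
position: [0.4475, 0.3178, 0.2911]
tool_rot: [[-0.04, 0.999, -0.004], [0.999, 0.04, 0.005], [0.006, -0.003, -1.0]]
contact_force: [-2.9, 2.6, 12.0]
opening: 0.0573
grip_force: 30.0
```

```bash
cat > f.py <<'E'
from h import *
im=get_image("top");y=cv2.inRange(cv2.cvtColor(im,cv2.COLOR_RGB2HSV),(16,110,40),(34,255,255))
c=big(y,(140,235,180,300)).reshape(-1,2)
r=c[np.argmax(c[:,0]-c[:,1])],c[np.argmax(c[:,0]+c[:,1])],c[np.argmin(c[:,0]+c[:,1])],c[np.argmin(c[:,0]-c[:,1])]
print('TR BR TL BL',r,'moment',state()['moment'].round(2),state()['contact_force'].round(1))
print('foot edge z.008',onz('top',np.array(r[:2])+.5,.008).round(4))
for q in lean_table("top",state()['tool_rot'][:,0]): 
    if 60<=q[0]<=80: print(q[0],q[1][:2],q[2])
p=im[200:280,150:240];cv2.imwrite("pics/f%d.png"%int(state()['clock']*10),np.clip(cv2.resize(p,None,fx=7,fy=7,interpolation=2)[:,:,::-1]*1.6,0,255).astype(np.uint8))
E
python3 f.py; ls pics
```

```text
TR BR TL BL (array([221, 243], dtype=int32), array([221, 260], dtype=int32), array([167, 235], dtype=int32), array([166, 256], dtype=int32)) moment [ 0.86  1.04 -0.09] [-2.3  3.8 12.7]
foot edge z.008 [[0.4702 0.2531 0.008 ]
 [0.4221 0.2514 0.008 ]]
60 [[239, 239], [239, 260]] [0.452, 0.209, 0.021]
65 [[232, 240], [232, 260]] [0.451, 0.232, 0.012]
70 [[224, 240], [224, 261]] [0.45, 0.255, 0.006]
75 [[217, 241], [217, 261]] [0.449, 0.279, 0.001]
80 [[209, 241], [209, 262]] [0.448, 0.303, -0.001]
f151.png
rack.png
s1.png
s2.png
s3.png
s4.png
s5.png
side0.png
top0.png
```

Call:
play_rows(xyz=[[0, 0, -0.3], [0, 0, -0.2], [0, 0, 0], [-0.3, 0, 0], [-0.3, 0, 0], [0, 0, 0]], turn=[0, 0, 0, 0, 0, 0])

```text
clock: 15.75
position: [0.4471, 0.3099, 0.2944]
tool_rot: [[-0.038, 0.999, -0.005], [0.999, 0.038, 0.002], [0.002, -0.005, -1.0]]
contact_force: [0.3, 0.9, -3.0]
opening: 0.0577
grip_force: 30.0
```

```bash
python3 f.py
```

```text
TR BR TL BL (array([221, 242], dtype=int32), array([221, 260], dtype=int32), array([170, 235], dtype=int32), array([170, 257], dtype=int32)) moment [ 0.27  0.05 -0.  ] [-0.3 -0.4 -1.7]
foot edge z.008 [[0.4731 0.2532 0.008 ]
 [0.4221 0.2514 0.008 ]]
60 [[242, 239], [242, 260]] [0.451, 0.201, 0.024]
65 [[234, 240], [235, 260]] [0.45, 0.224, 0.016]
70 [[227, 240], [227, 261]] [0.449, 0.247, 0.009]
75 [[219, 241], [219, 261]] [0.449, 0.271, 0.005]
80 [[211, 241], [211, 262]] [0.448, 0.295, 0.002]
```

```bash
python3 - <<'E'
from h import *
import glob,os
print(max(glob.glob('pics/f*'),key=os.path.getmtime))
im=get_image("top").astype(int)
for v in(230,248,252,266): print(v,[tuple(im[v,u]) for u in range(216,230)])
print(proj('top',[[.446,.2428,.022],[.446,.2463,.022],[.446,.2378,.022]]))
E
cp $(ls -t pics/f*.png|head -1) pics/foot.png
```

```text
pics/f158.png
230 [(np.int64(76), np.int64(75), np.int64(79)), (np.int64(79), np.int64(81), np.int64(81)), (np.int64(76), np.int64(78), np.int64(79)), (np.int64(77), np.int64(78), np.int64(79)), (np.int64(74), np.int64(76), np.int64(77)), (np.int64(77), np.int64(75), np.int64(77)), (np.int64(72), np.int64(73), np.int64(76)), (np.int64(69), np.int64(67), np.int64(69)), (np.int64(61), np.int64(64), np.int64(63)), (np.int64(64), np.int64(66), np.int64(63)), (np.int64(88), np.int64(90), np.int64(86)), (np.int64(96), np.int64(100), np.int64(91)), (np.int64(99), np.int64(101), np.int64(93)), (np.int64(98), np.int64(102), np.int64(93))]
248 [(np.int64(84), np.int64(72), np.int64(25)), (np.int64(83), np.int64(72), np.int64(22)), (np.int64(83), np.int64(70), np.int64(25)), (np.int64(86), np.int64(73), np.int64(31)), (np.int64(84), np.int64(72), np.int64(26)), (np.int64(80), np.int64(70), np.int64(30)), (np.int64(75), np.int64(73), np.int64(51)), (np.int64(74), np.int64(72), np.int64(66)), (np.int64(63), np.int64(65), np.int64(61)), (np.int64(69), np.int64(67), np.int64(67)), (np.int64(87), np
[... 793 characters left out ...]
t64(82), np.int64(82), np.int64(85)), (np.int64(82), np.int64(83), np.int64(83)), (np.int64(80), np.int64(82), np.int64(81)), (np.int64(84), np.int64(83), np.int64(85)), (np.int64(81), np.int64(83), np.int64(84)), (np.int64(82), np.int64(82), np.int64(82)), (np.int64(79), np.int64(79), np.int64(78)), (np.int64(76), np.int64(77), np.int64(78)), (np.int64(66), np.int64(65), np.int64(65)), (np.int64(67), np.int64(70), np.int64(67)), (np.int64(86), np.int64(88), np.int64(82)), (np.int64(95), np.int64(99), np.int64(90)), (np.int64(99), np.int64(100), np.int64(93)), (np.int64(101), np.int64(105), np.int64(96))]
[[223.70159065 251.73669517]
 [222.45445468 251.7494826 ]
 [225.48304082 251.71843601]]
```

View pics/foot.png

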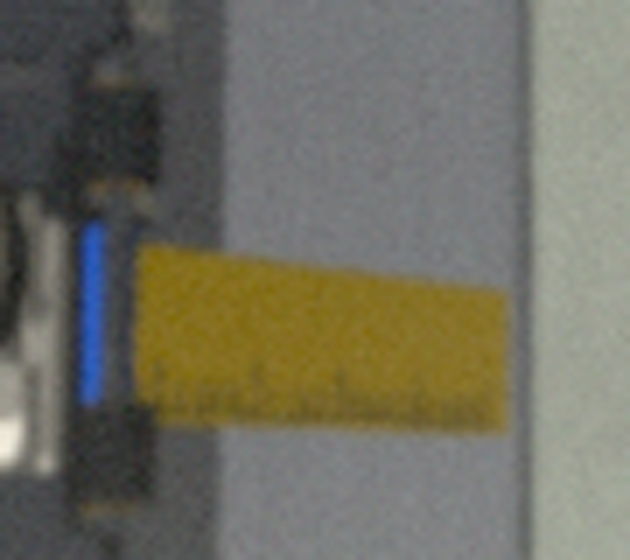

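Call:
play_rows(xyz=[[-0.2, 0, 0], [-0.2, 0, 0], [-0.1, 0, 0], [0, 0, 0]], turn=[0, 0, 0, 0])

```text
clock: 16.25
position: [0.4473, 0.3054, 0.2946]
tool_rot: [[-0.039, 0.999, -0.005], [0.999, 0.039, 0.002], [0.002, -0.005, -1.0]]
contact_force: [-0.2, -0.2, -2.4]
opening: 0.0575
grip_force: 30.0
```

```bash
cat > g.py <<'E'
from h import *
im=np.mean([get_image("top").astype(float) for _ in range(3)],0)
sat=(im[...,0]-im[...,2])[245:257].mean(0);g=im[245:257,:,1].mean(0);g2=im[225:235,:,1].mean(0)
print('R-B',dict(zip(range(219,228),sat[219:228].round())));print('G',g[219:229].round(),'ref',g2[219:229].round())
s=state();print(s['contact_force'].round(1),s['moment'].round(2),s['position'].round(4))
E
python3 g.py; python3 m.py; python3 f.py
```

```text
R-B {219: np.float64(56.0), 220: np.float64(56.0), 221: np.float64(48.0), 222: np.float64(26.0), 223: np.float64(8.0), 224: np.float64(1.0), 225: np.float64(1.0), 226: np.float64(4.0), 227: np.float64(5.0)}
G [ 71.  72.  73.  73.  72.  67.  71.  89.  99. 101.] ref [ 78.  78.  77.  75.  72.  63.  67.  88. 100. 102.]
[-0.7  1.1 -2.4] [ 0.24  0.   -0.  ] [0.4473 0.3057 0.2945]
box (416, 242, 3, 5) low-left [416 246] low-right [417 246]
55 [[361, 279], [391, 282]] [0.452, 0.175, 0.035]
60 [[360, 291], [390, 294]] [0.452, 0.197, 0.024]
65 [[359, 303], [389, 306]] [0.451, 0.219, 0.016]
70 [[358, 315], [388, 318]] [0.45, 0.243, 0.009]
75 [[357, 327], [388, 331]] [0.449, 0.266, 0.005]
80 [[356, 340], [387, 343]] [0.448, 0.29, 0.002]
TR BR TL BL (array([221, 242], dtype=int32), array([221, 260], dtype=int32), array([172, 235], dtype=int32), array([171, 256], dtype=int32)) moment [ 0.25 -0.01 -0.01] [-0.4  0.9 -3.4]
foot edge z.008 [[0.4731 0.2532 0.008 ]
 [0.4221 0.2514 0.008 ]]
60 [[243, 239], [243, 260]] [0.452, 0.197, 0.024]
65 [[236, 240], [236, 260]] [0.451, 0.219, 0.016]
70 [[228, 240], [229, 261]] [0.45, 0.243, 0.009]
75 [[221, 241], [221, 261]] [0.449, 0.266, 0.005]
80 [[213, 241], [213, 262]] [0.448, 0.29, 0.002]
```

Call:
play_rows(xyz=[[0, 0, 0.15], [0, 0, 0.15], [0, 0, 0.1], [0, 0, 0]], turn=[0, 0, 0, 0])

```text
clock: 16.9
position: [0.4481, 0.3074, 0.2924]
tool_rot: [[-0.04, 0.999, -0.003], [0.999, 0.04, 0.006], [0.006, -0.003, -1.0]]
contact_force: [-3.0, 4.4, 14.9]
opening: 0.0576
grip_force: 30.0
```

Call:
play_rows(xyz=[[0.3, 0, 0.05], [0.35, 0, 0.06], [0.35, 0, 0.06], [0.35, 0, 0.07], [0.35, 0, 0.08], [0, 0, 0]], turn=[0, 0, 0, 0, 0, 0])

```text
clock: 17.5
position: [0.4474, 0.3242, 0.2887]
tool_rot: [[-0.041, 0.999, -0.003], [0.999, 0.041, 0.004], [0.004, -0.003, -1.0]]
contact_force: [-1.2, 2.4, 11.0]
opening: 0.0575
grip_force: 30.0
```

```bash
python3 g.py; python3 f.py
```

```text
R-B {219: np.float64(60.0), 220: np.float64(60.0), 221: np.float64(52.0), 222: np.float64(28.0), 223: np.float64(8.0), 224: np.float64(1.0), 225: np.float64(1.0), 226: np.float64(4.0), 227: np.float64(5.0)}
G [ 73.  73.  74.  74.  72.  66.  70.  88.  99. 100.] ref [ 78.  77.  77.  75.  71.  63.  67.  88.  99. 101.]
[-1.7  2.3 10.9] [ 0.31  0.51 -0.05] [0.4475 0.3237 0.2888]
TR BR TL BL (array([221, 242], dtype=int32), array([220, 261], dtype=int32), array([165, 235], dtype=int32), array([163, 256], dtype=int32)) moment [ 0.32  0.48 -0.02] [-1.3  1.4 10.9]
foot edge z.008 [[0.4731 0.2532 0.008 ]
 [0.4193 0.2542 0.008 ]]
60 [[237, 239], [237, 260]] [0.452, 0.215, 0.019]
65 [[230, 240], [230, 260]] [0.451, 0.237, 0.01]
70 [[222, 240], [223, 261]] [0.45, 0.261, 0.004]
75 [[215, 241], [215, 261]] [0.449, 0.284, -0.001]
80 [[207, 241], [207, 262]] [0.448, 0.308, -0.003]
```

Call:
play_rows(xyz=[[0.3, 0, 0.07], [0.3, 0, 0.08], [0.3, 0, 0.08], [0.2, 0, 0.05], [0, 0, 0]], turn=[0, 0, 0, 0, 0])

```text
clock: 18.2
position: [0.4473, 0.3323, 0.2864]
tool_rot: [[-0.038, 0.999, -0.004], [0.999, 0.038, 0.001], [0.002, -0.003, -1.0]]
contact_force: [-3.8, -6.8, 16.6]
opening: 0.0575
grip_force: 30.0
```

Call:
play_rows(xyz=[[0.2, 0, 0.05], [0.2, 0, 0.05], [0, 0, 0]], turn=[0, 0, 0])

```text
clock: 18.5
position: [0.4475, 0.333, 0.286]
tool_rot: [[-0.035, 0.999, -0.005], [0.999, 0.035, -0.002], [-0.001, -0.005, -1.0]]
contact_force: [-7.7, -17.5, 29.9]
opening: 0.0575
grip_force: 30.0
```

```bash
python3 g.py; python3 f.py
```

```text
R-B {219: np.float64(62.0), 220: np.float64(62.0), 221: np.float64(53.0), 222: np.float64(29.0), 223: np.float64(8.0), 224: np.float64(1.0), 225: np.float64(1.0), 226: np.float64(4.0), 227: np.float64(5.0)}
G [ 73.  74.  75.  74.  72.  66.  69.  87.  98. 100.] ref [ 77.  77.  76.  74.  70.  62.  66.  87.  99. 102.]
[ -8.2 -18.5  30.3] [-3.99  1.93  0.25] [0.4476 0.333  0.286 ]
TR BR TL BL (array([221, 242], dtype=int32), array([220, 261], dtype=int32), array([161, 235], dtype=int32), array([160, 257], dtype=int32)) moment [-3.98  1.95  0.21] [ -6.7 -16.7  29.7]
foot edge z.008 [[0.4731 0.2532 0.008 ]
 [0.4193 0.2542 0.008 ]]
60 [[234, 239], [234, 260]] [0.451, 0.224, 0.016]
65 [[227, 240], [227, 260]] [0.451, 0.247, 0.007]
70 [[220, 240], [220, 261]] [0.45, 0.27, 0.001]
75 [[212, 241], [212, 261]] [0.449, 0.294, -0.004]
80 [[204, 241], [204, 262]] [0.448, 0.318, -0.006]
```

Call:
play_rows(xyz=[[-0.1, 0, -0.1], [-0.05, 0, -0.1], [0, 0, -0.05], [0, 0, 0]], turn=[0, 0, 0, 0])

```text
clock: 19.1
position: [0.4474, 0.3328, 0.2864]
tool_rot: [[-0.036, 0.999, -0.004], [0.999, 0.036, -0.002], [-0.002, -0.004, -1.0]]
contact_force: [2.3, -9.9, 3.7]
opening: 0.0572
grip_force: 30.0
```

Call:
play_rows(xyz=[[-0.08, 0, 0], [0, 0, 0]], turn=[0, 0])

```text
clock: 19.3
position: [0.4473, 0.3327, 0.2864]
tool_rot: [[-0.037, 0.999, -0.004], [0.999, 0.037, -0.001], [-0.001, -0.004, -1.0]]
contact_force: [1.6, -7.9, 3.6]
opening: 0.0577
grip_force: 30.0
```

```bash
python3 f.py; python3 -c "
from h import *
s=state();print(s['contact_force'],s['moment'])"
```

```text
TR BR TL BL (array([221, 242], dtype=int32), array([220, 261], dtype=int32), array([161, 235], dtype=int32), array([161, 258], dtype=int32)) moment [-1.68 -0.29 -0.05] [ 2.  -7.8  3.1]
foot edge z.008 [[0.4731 0.2532 0.008 ]
 [0.4193 0.2542 0.008 ]]
60 [[234, 239], [234, 260]] [0.451, 0.224, 0.016]
65 [[227, 240], [227, 260]] [0.45, 0.247, 0.008]
70 [[220, 241], [220, 261]] [0.45, 0.27, 0.001]
75 [[212, 241], [212, 261]] [0.449, 0.293, -0.003]
80 [[204, 242], [204, 262]] [0.448, 0.318, -0.006]
[ 2.00644717 -7.77006679  3.11570165] [-1.68260316 -0.29119652 -0.05390112]
```

Call:
play_rows(xyz=[[0, 0, 0], [0, 0, 0], [0, 0, 0], [0, 0, 0], [0, 0, 0], [0, 0, 0]], turn=[0, 0, 0, 0, 0, 0], fingers=0)

```text
clock: 19.95
position: [0.446, 0.3354, 0.286]
tool_rot: [[-0.04, 0.999, -0.005], [0.999, 0.04, 0.002], [0.002, -0.005, -1.0]]
contact_force: [0.0, -0.6, -0.6]
opening: 0.0915
grip_force: 0.0
```

Call:
play_rows(xyz=[[0, 0, -0.5], [0, 0, -1], [0, 0, -2], [0, 0, -3], [0, 0, -4], [-4, 0, -2], [-4, 0, 0], [-4, 0, 0], [-4, 0, 0], [0, 0, 0]], turn=[0, 0, 0, 0, 0, 0, 0, 0, 0, 0])

```text
clock: 20.95
position: [0.454, 0.1684, 0.4121]
tool_rot: [[-0.03, 1.0, -0.005], [1.0, 0.03, 0.004], [0.004, -0.004, -1.0]]
contact_force: [-0.1, 0.2, 0.3]
opening: 0.0917
grip_force: 0.0
```

Call:
play_rows(xyz=[[-4, 0, 0], [-4, 0, 0], [-4, 0, 0], [-4, 0, 0], [-4, 0, 0], [0, 0, 0], [0, 0, 0]], turn=[0, 0, 0, 0, 0, 0, 0])

```text
clock: 21.65
position: [0.461, -0.0256, 0.4109]
tool_rot: [[-0.036, 0.999, -0.004], [0.999, 0.036, 0.003], [0.003, -0.004, -1.0]]
contact_force: [0.1, 1.4, 0.4]
opening: 0.0916
grip_force: 0.0
```

```bash
python3 - <<'E'
from h import *
a=get_image("side");b=get_image("top")
a=cv2.resize(a[150:400,250:520],None,fx=1.5,fy=1.5,interpolation=2);b=cv2.resize(b[150:330,100:290],None,fx=2,fy=2,interpolation=2);c=np.zeros((380,790,3),np.uint8);c[:375,:405]=a;c[:360,407:787]=b
cv2.imwrite("pics/end.png",np.clip(c[:,:,::-1]*1.5,0,255).astype(np.uint8))
E
python3 g.py
```

```text
R-B {219: np.float64(69.0), 220: np.float64(70.0), 221: np.float64(60.0), 222: np.float64(32.0), 223: np.float64(10.0), 224: np.float64(1.0), 225: np.float64(1.0), 226: np.float64(4.0), 227: np.float64(6.0)}
G [ 85.  86.  86.  85.  84.  76.  80. 101. 112. 114.] ref [ 88.  88.  88.  86.  81.  71.  76.  99. 113. 115.]
[ 0.3 -0.8 -0.4] [-0.12  0.1  -0.01] [ 0.461  -0.0233  0.4103]
```

View pics/end.png

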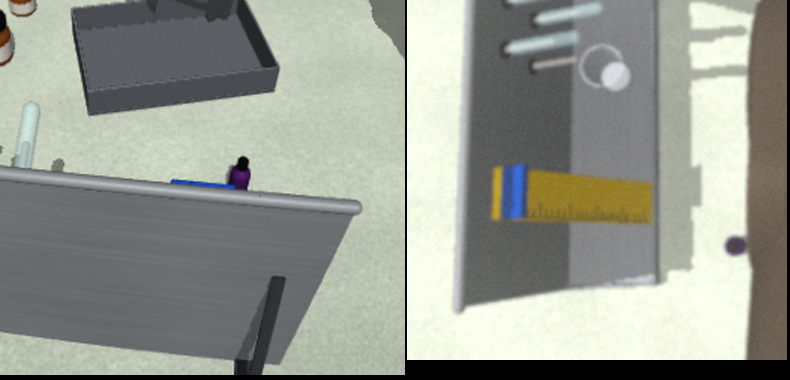

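The board stands alone: foot edge at the rim (top px ≈222), blue stop up, scale outwards, beaker and bottle untouched. A last check for squareness and lean.

Run:
```python
from h import *
im=get_image("top");h=cv2.cvtColor(im,cv2.COLOR_RGB2HSV)
m=cv2.inRange(h,(105,110,40),(125,255,255));c=big(m,(130,200,200,290));bx=cv2.boxPoints(cv2.minAreaRect(c))
X=onz('top',bx,.275);print('stop',X.round(4))
y=cv2.inRange(h,(16,110,40),(34,255,255));y[:,:130]=0;y[:,235:]=0
head=[];foot=[]
for v in range(236,258):
    u=np.flatnonzero(y[v]); 
    if len(u): head.append((u[0],v))
for v in range(244,259):
    u=np.flatnonzero(y[v]); foot.append((u[-1]+1,v))
H=onz('top',head,.264);F=onz('top',foot,.015)
print('head y',H[:,1].mean(),'slope deg',np.degrees(np.arctan(np.polyfit(H[:,0],H[:,1],1)[0])),'x',H[:,0].min(),H[:,0].max())
print('foot y',F[:,1].mean(),'x',F[:,0].min(),F[:,0].max(),'slope',np.degrees(np.arctan(np.polyfit(F[:,0],F[:,1],1)[0])))
```

```text
stop [[0.4208 0.3491 0.275 ]
 [0.4781 0.3503 0.275 ]
 [0.4768 0.327  0.275 ]
 [0.4195 0.3261 0.275 ]]
head y 0.3652579745557659 slope deg 1.8751208591236446 x 0.4235047212043916 0.46952785777662365
foot y 0.2492868708282556 x 0.42886324261709746 0.4682520459625353 slope 1.9635181865605518
```

```bash
python3 -c "
from plant import *
print(finish_job())"
```

```text
the job is handed in; nothing more can be done
None
```

The board is standing in the rack and the job is handed in. It leans on the bare half of the panel, stop end up and scale out, with its foot against the front rim. The last pictures show it square to the panel to within about half a degree, with the beaker and varnish bottle where they were. I pressed the head against the panel before letting go, and the arm ended clear of it at about 22 s.

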